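Set the branch valves of the shop's air manifold, then open the main

TASK

Make the tyre shop's bench air manifold ready before the compressor comes on: fully open each branch valve whose outlet carries a quick coupler, fully shut each branch valve whose outlet has only a bare open nipple, and only when all four are right, fully open the main valve at the supply end. Do not shift or knock over the can and the two bottles standing around it.

Things in the scene. Friction and masses are not known exactly. Their poses are not given: they have to be found in the camera images.
- manifold: Air manifold bolted to the bench. Frame: origin on the bench under the row of branch stems, z up, y along the bar to the supply end, x from outlets to bar. Aluminium bar 40 x 40 mm, y = -220 to 175 mm, middle at x = 60 mm, top 70 mm up. Four valve bodies stick out to -x (tops 69 mm up). Past the main valve: pipe, gauge (140 mm high) at y = 368 mm, elbow at 420 mm. Starts vary by 60 x 110 mm and 0.2 rad.
- branch1 (a joint): Lever of branch valve 1, turning on its upright stem. 0 rad = fully shut: points to manifold -y; 1.571 = fully open: points to manifold +x, over the bar; stops at both; opens anticlockwise seen from above. Black sleeve 28 to 80 mm from the axis, 18 mm wide, 12 mm high, middle 92 mm above the bench. Starts at any angle, stays where left; about 0.4 N m to turn.
- branch2 (a joint): Lever of branch valve 2, turning on its upright stem. 0 rad = fully shut: points to manifold -y; 1.571 = fully open: points to manifold +x, over the bar; stops at both; opens anticlockwise seen from above. Black sleeve 28 to 80 mm from the axis, 18 mm wide, 12 mm high, middle 92 mm above the bench. Starts at any angle, stays where left; about 0.4 N m to turn.
- branch3 (a joint): Lever of branch valve 3, turning on its upright stem. 0 rad = fully shut: points to manifold -y; 1.571 = fully open: points to manifold +x, over the bar; stops at both; opens anticlockwise seen from above. Black sleeve 28 to 80 mm from the axis, 18 mm wide, 12 mm high, middle 92 mm above the bench. Starts at any angle, stays where left; about 0.4 N m to turn.
- branch4 (a joint): Lever of branch valve 4, turning on its upright stem. 0 rad = fully shut: points to manifold -y; 1.571 = fully open: points to manifold +x, over the bar; stops at both; opens anticlockwise seen from above. Black sleeve 28 to 80 mm from the axis, 18 mm wide, 12 mm high, middle 92 mm above the bench. Starts at any angle, stays where left; about 0.4 N m to turn.
- main (a joint): Lever of the main valve, at the supply end. 0 rad = fully shut: points to manifold +x; 1.571 = fully open: points to manifold +y, along the pipe; stops at both; opens anticlockwise seen from above. Black sleeve 28 to 95 mm from the axis, 18 mm wide, 12 mm high, middle 92 mm above the bench. Starts within 0.1 rad of shut, stays where left; about 0.4 N m to turn.
- stem1 (a point): Stem axis of branch valve 1 at the height of its lever's middle (92 mm above the bench), at manifold x = 0, y = -165 mm; axes as the manifold's. Hub and nut here are 25 mm across and reach 97 mm above the bench.
- outlet1 (a point): Centre of the outlet face of branch valve 1: 38 mm from its stem towards manifold -x, 50 mm above the bench.
- stem2 (a point): Stem axis of branch valve 2 at the height of its lever's middle (92 mm above the bench), at manifold x = 0, y = -70 mm; axes as the manifold's. Hub and nut here are 25 mm across and reach 97 mm above the bench.
- outlet2 (a point): Centre of the outlet face of branch valve 2: 38 mm from its stem towards manifold -x, 50 mm above the bench.
- stem3 (a point): Stem axis of branch valve 3 at the height of its lever's middle (92 mm above the bench), at manifold x = 0, y = 25 mm; axes as the manifold's. Hub and nut here are 25 mm across and reach 97 mm above the bench.
- outlet3 (a point): Centre of the outlet face of branch valve 3: 38 mm from its stem towards manifold -x, 50 mm above the bench.
- stem4 (a point): Stem axis of branch valve 4 at the height of its lever's middle (92 mm above the bench), at manifold x = 0, y = 120 mm; axes as the manifold's. Hub and nut here are 25 mm across and reach 97 mm above the bench.
- outlet4 (a point): Centre of the outlet face of branch valve 4: 38 mm from its stem towards manifold -x, 50 mm above the bench.
- stem_main (a point): Stem axis of the main valve at the height of its lever's middle (92 mm above the bench), at manifold x = 60, y = 215 mm. Hub and nut here are 25 mm across and reach 97 mm above the bench.
- coupler_a_root (a point): Quick coupler A, screwed into one of the four outlets: brass hex and steel ribbed sleeve, 58 mm long, 29 mm thick. The point is at its root, at that outlet's face; it points to manifold -x.
- coupler_b_root (a point): Quick coupler B, screwed into one of the four outlets: brass hex and steel ribbed sleeve, 58 mm long, 29 mm thick. The point is at its root, at that outlet's face; it points to manifold -x.
- nipple_a_root (a point): Bare nipple A, an open brass threaded end 20 mm long, 21 mm across its hex, in one of the other outlets, with no coupler. The point is at its root, at that outlet's face.
- nipple_b_root (a point): Bare nipple B, an open brass threaded end 20 mm long, 21 mm across its hex, in one of the other outlets, with no coupler. The point is at its root, at that outlet's face.
- spray_can_mid (a point): Bystander: steel spray can, 64 mm across, 190 mm high, standing behind the bar. The point is its middle, 95 mm up.
- jug_mid (a point): Bystander: white bottle, 84 mm across, 200 mm high, standing past the bar's plugged end. The point is its middle, 100 mm up.
- lube_mid (a point): Bystander: grey lubricant bottle, 60 mm across, 170 mm high, standing behind the bar near the main lever's tip. The point is its middle, 85 mm up.

How it is judged (in metres and radians):
On the way:
1. all four branch valves set right (open with a coupler, shut with a bare nipple), the main valve still shut ((horizontal distance between coupler_a_root and outlet1 above 0.03 m or value of joint branch1 above 1.44 rad) and (horizontal distance between coupler_b_root and outlet1 above 0.03 m or value of joint branch1 above 1.44 rad) and (horizontal distance between any of coupler_a_root, coupler_b_root and outlet1 below 0.03 m or value of joint branch1 below 0.13 rad) and (horizontal distance between coupler_a_root and outlet2 above 0.03 m or value of joint branch2 above 1.44 rad) and (horizontal distance between coupler_b_root and outlet2 above 0.03 m or value of joint branch2 above 1.44 rad) and (horizontal distance between any of coupler_a_root, coupler_b_root and outlet2 below 0.03 m or value of joint branch2 below 0.13 rad) and (horizontal distance between coupler_a_root and outlet3 above 0.03 m or value of joint branch3 above 1.44 rad) and (horizontal distance between coupler_b_root and outlet3 above 0.03 m or value of joint branch3 above 1.44 rad) and (horizontal distance between any of coupler_a_root, coupler_b_root and outlet3 below 0.03 m or value of joint branch3 below 0.13 rad) and (horizontal distance between coupler_a_root and outlet4 above 0.03 m or value of joint branch4 above 1.44 rad) and (horizontal distance between coupler_b_root and outlet4 above 0.03 m or value of joint branch4 above 1.44 rad) and (horizontal distance between any of coupler_a_root, coupler_b_root and outlet4 below 0.03 m or value of joint branch4 below 0.13 rad) and value of joint main below 0.25 rad), for 0.2 s.
At the end, for the whole second after the job is handed in: Both branch valves with a quick coupler on their outlet are open to within 0.13 rad of the stop, both with a bare nipple are shut to within 0.13 rad of the stop, the main valve is open to within 0.13 rad of its stop, and the robot has let go ((horizontal distance between coupler_a_root and outlet1 above 0.03 m or value of joint branch1 above 1.44 rad) and (horizontal distance between coupler_b_root and outlet1 above 0.03 m or value of joint branch1 above 1.44 rad) and (horizontal distance between any of coupler_a_root, coupler_b_root and outlet1 below 0.03 m or value of joint branch1 below 0.13 rad) and (horizontal distance between coupler_a_root and outlet2 above 0.03 m or value of joint branch2 above 1.44 rad) and (horizontal distance between coupler_b_root and outlet2 above 0.03 m or value of joint branch2 above 1.44 rad) and (horizontal distance between any of coupler_a_root, coupler_b_root and outlet2 below 0.03 m or value of joint branch2 below 0.13 rad) and (horizontal distance between coupler_a_root and outlet3 above 0.03 m or value of joint branch3 above 1.44 rad) and (horizontal distance between coupler_b_root and outlet3 above 0.03 m or value of joint branch3 above 1.44 rad) and (horizontal distance between any of coupler_a_root, coupler_b_root and outlet3 below 0.03 m or value of joint branch3 below 0.13 rad) and (horizontal distance between coupler_a_root and outlet4 above 0.03 m or value of joint branch4 above 1.44 rad) and (horizontal distance between coupler_b_root and outlet4 above 0.03 m or value of joint branch4 above 1.44 rad) and (horizontal distance between any of coupler_a_root, coupler_b_root and outlet4 below 0.03 m or value of joint branch4 below 0.13 rad) and value of joint main above 1.44 rad); the robot touches nothing.
It fails at once if the main valve is opened (past 0.25 rad) while a branch valve is not yet set right (value of joint main above 0.25 rad and not ((horizontal distance between coupler_a_root and outlet1 above 0.03 m or value of joint branch1 above 1.44 rad) and (horizontal distance between coupler_b_root and outlet1 above 0.03 m or value of joint branch1 above 1.44 rad) and (horizontal distance between any of coupler_a_root, coupler_b_root and outlet1 below 0.03 m or value of joint branch1 below 0.13 rad) and (horizontal distance between coupler_a_root and outlet2 above 0.03 m or value of joint branch2 above 1.44 rad) and (horizontal distance between coupler_b_root and outlet2 above 0.03 m or value of joint branch2 above 1.44 rad) and (horizontal distance between any of coupler_a_root, coupler_b_root and outlet2 below 0.03 m or value of joint branch2 below 0.13 rad) and (horizontal distance between coupler_a_root and outlet3 above 0.03 m or value of joint branch3 above 1.44 rad) and (horizontal distance between coupler_b_root and outlet3 above 0.03 m or value of joint branch3 above 1.44 rad) and (horizontal distance between any of coupler_a_root, coupler_b_root and outlet3 below 0.03 m or value of joint branch3 below 0.13 rad) and (horizontal distance between coupler_a_root and outlet4 above 0.03 m or value of joint branch4 above 1.44 rad) and (horizontal distance between coupler_b_root and outlet4 above 0.03 m or value of joint branch4 above 1.44 rad) and (horizontal distance between any of coupler_a_root, coupler_b_root and outlet4 below 0.03 m or value of joint branch4 below 0.13 rad))).
It fails at once if the spray can is shifted by more than 25 mm or tipped over (distance of spray_can_mid from where it was at the start of the episode above 0.025 m or angle between spray_can_mid's own z axis and vertical above 0.35 rad).
It fails at once if the white bottle is shifted by more than 25 mm or tipped over (distance of jug_mid from where it was at the start of the episode above 0.025 m or angle between jug_mid's own z axis and vertical above 0.35 rad).
It fails at once if the grey lubricant bottle is shifted by more than 25 mm or tipped over (distance of lube_mid from where it was at the start of the episode above 0.025 m or angle between lube_mid's own z axis and vertical above 0.35 rad).
It also fails if it takes over 67 s, if anything falls off the work surface, if the arm or the gripper's body presses on something with over 40 N, if the wrist force passes 120 N, or if a joint passes its speed limit or range.

ROBOT

A 6-joint arm with a two-finger parallel gripper is mounted at the origin on the work surface. World frame = base frame: x ahead of the robot, y to its left, z up, the work surface at z = 0. Lengths are in m, angles in degrees, forces in N, time in s.
With the tool pointing down it reaches from about 0.35 to 0.875 m from the base axis. Payload 15.5 kg.
Tool frame: the origin (TCP) lies on the centre line of the jaws, within the pads' length; the fingertips stand 22 mm ahead of it and the grasp point (between the pads) lies 3 mm ahead of it; z points along the fingers, x is the direction in which the jaws open and shut, and the axes are right-handed (so a half turn about z gives the same grasp; the last joint's range is limited). The gripper opens to 85 mm and grips with 20 to 120 N. Pads are 22 mm wide; open, the fingers measure 114 mm over their backs; the gripper's body (76 mm by 85 mm) begins 54 mm behind the grasp point. The pads swing forward as they close: fully open they stand 13 mm farther back than shut.
Start: joints at [65.289, 28.281, 77.091, -0, 74.628, -5.472], TCP at [0.206, 0.59, 0.253] pointing down, gripper open.
Joint ranges: [-166.48, 166.48], [-47.26, 123.95], [12.59, 153.08], [-70.14, 250.14], [6.76, 159.57], [-176.63, 176.63]. Speed limits (degrees/s): [108.29, 108.29, 147.25, 172.46, 172.46, 172.46].

INTERFACE

Orientations are given as [roll, pitch, yaw] about the fixed x, y, z axes, in that order (R = Rz(yaw) Ry(pitch) Rx(roll)).
In Python, from plant import bot gives the robot as it stands. The module is installed in compiled form; this text tells all that it offers.
- The arm moves only by the tool servo_tool, never from a script. Its argument "plan" is text: rows parted by semicolons, each of 5 numbers parted by spaces: the shift along the tool's x, y, z in mm, then the turn about the tool's z in degrees, then the opening, from -1 (shut) to 1 (fully open), so that 0 is half open. A call has exactly 8 rows; each row is the pose to reach, as a shift and turn from the pose commanded when the call began, along the tool's axes at that moment; what a row does not reach only later rows make up. A row lasts 1/12 s, in which the tool goes at most 41.7 mm and 7.16 degrees, less where a joint would pass 70% of its speed; a pose out of reach is approached as far as the arm can. A call with a gripper value outside its range is refused whole. The fingers move at their own pace and stop on an object; "newtons" is the grip in N (left out, the last holds). Time passes only in rows, so rows that repeat a pose let the fingers close, or fill a call up. It gives the time, the measured TCP pose, the force and the opening at its end, in the units of the state.
- bot.observe(): the state, without advancing time (a new reading comes with each control period).
- bot.get_image(name): name is "scene" or "top" or "wrist"; returns the picture (420x560x3 uint8, red, green, blue); there is no depth.
- bot.get_calibration(name): a dict with "intrinsics" (3x3 intrinsics, pixels), "dist_coeffs" ([k1, k2, p1, p2, k3] as OpenCV has them; the pictures are not rectified), "cam_to_world" (4x4, takes a point from camera to world coordinates). Camera axes: x right, y down, z forward; pixel columns grow to the right and rows downward; lengths in m; the calibration is good to about 2 mm. A picture is of the moment at which its call begins: read the wrist's pose just before it. get_calibration takes no time and is no camera call; for the wrist camera it gives the pose at the moment of the call.
- bot.finish_job(): hands the job in, once; it reports no verdict.
The state is a dict: "time": time; "joints": joint angles; "qvel": joint speeds; "tau": joint torques, N m; "tcp_pos": TCP position; "tcp_rot": TCP orientation; "wrist_force": force on the tool from outside, world axes, zero at the start; "moment": the same for the moment, N m; "gripper_width": finger opening in m.
Only numpy, scipy, OpenCV 4.12 (cv2) and the standard library are available. Lean on these libraries where they do the work, as an engineer would, in place of code of your own. Each camera call takes 0.05 s, during which the arm holds its last target.

## Working session

There is one attempt and no reset: what is moved stays moved. The work goes in short steps, Python scripts to look and compute and a tool call to move; the robot and the scene stay as the last step left them, time stands still between calls to the robot, and variables do not carry over. Pictures are saved under pics/ and viewed, and the job is handed in when it is done.

Besides the shell and the picture viewer there is one more tool, called after "Request:" as a command line: name --argument value ..., lists and objects as JSON in quotes. servo_tool: Moves the arm, as the interface text tells. Its arguments: {"type":"object","properties":{"plan":{"type":"string"},"newtons":{"type":"number"}},"required":["plan"]}

```bash
mkdir -p pics; python3 - <<'E'
from plant import bot
import cv2,numpy as np
s=bot.observe();print(s)
for n in ["scene","top","wrist"]:
    c=bot.get_calibration(n)
    print(n,np.round(c["intrinsics"],1).tolist(),c["dist_coeffs"],np.round(c["cam_to_world"],4).tolist())
    cv2.imwrite(f"pics/{n}0.png",bot.get_image(n)[:,:,::-1])
E
```

```text
{'time': 0.0, 'joints': array([ 6.52891571e+01,  2.83156232e+01,  7.71291272e+01,  2.04420370e-04,
        7.46287930e+01, -5.47385961e+00]), 'qvel': array([ 0.06941682, -0.00719743,  0.03824643, -0.07778628,  0.04030394,
        0.06393907]), 'tau': array([ 1.72617918e-03, -8.82178116e+01, -3.83871424e+01,  8.17360046e-05,
        1.01469006e-02,  8.13521410e-05]), 'tcp_pos': array([0.20579228, 0.58977457, 0.25268042]), 'tcp_rot': array([-1.79992788e+02,  7.31892961e-02,  7.07629671e+01]), 'wrist_force': array([ 0.37162882, -0.2015376 ,  0.85778165]), 'moment': array([-0.01127489,  0.03028428,  0.04155518]), 'gripper_width': 0.08531041895154812}
scene [[416.1, 0.0, 286.3], [0.0, 416.1, 213.1], [0.0, 0.0, 1.0]] [-0.09851749  0.          0.          0.          0.        ] [[0.4565, 0.758, -0.4658, 1.0495], [0.8897, -0.3838, 0.2474, -0.3211], [0.0087, -0.5274, -0.8496, 0.9596], [0.0, 0.0, 0.0, 1.0]]
top [[426.7, 0.0, 289.4], [0.0, 426.7, 210.7], [0.0, 0.0, 1.0]] [-0.07407593  0.          0.          0.          0.        ] [[0.0289, -0.9924, 0.1197, 0.498], [-0.9993, -0.0314, -0.0195, -0.0551], [0.0231, -0.119, -0.9926, 0.8572], [0.0, 0.0, 0.0, 1.0]]
wrist [[329.3, 0.0, 279.1], [0.0, 329.3, 214.9], [0.0, 0.0, 1.0]] [-0.00423688  0.          0.          0.          0.        ] [[0.3293, 0.9016, 0.2805, 0.134], [0.9442, -0.3143, -0.098, 0.6154], [-0.0002, 0.2971, -0.9548, 0.3721], [0.0, 0.0, 0.0, 1.0]]
```

View pics/scene0.png

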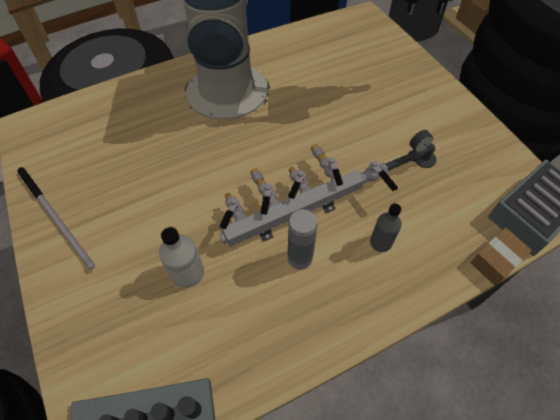

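View pics/top0.png

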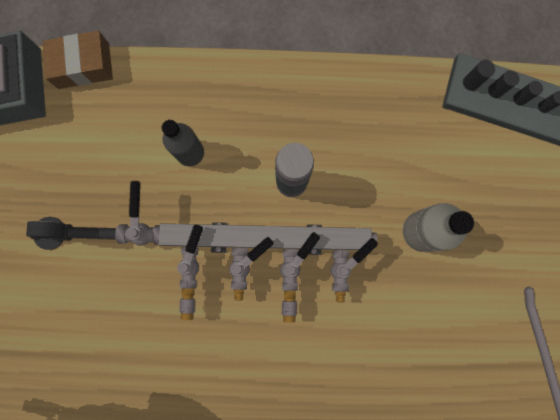

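View pics/wrist0.png

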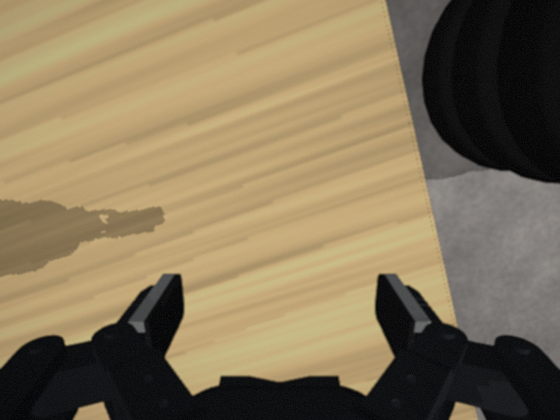

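```bash
python3 - <<'E'
import cv2
a=cv2.imread("pics/top0.png")
c=a[165:335,95:395];cv2.imwrite("pics/topz.png",cv2.resize(c,(800,453),interpolation=cv2.INTER_CUBIC))
a=cv2.imread("pics/scene0.png")
c=a[120:260,200:450];cv2.imwrite("pics/scenez.png",cv2.resize(c,(800,448),interpolation=cv2.INTER_CUBIC))
E
```

```text
(no output)
```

View pics/topz.png

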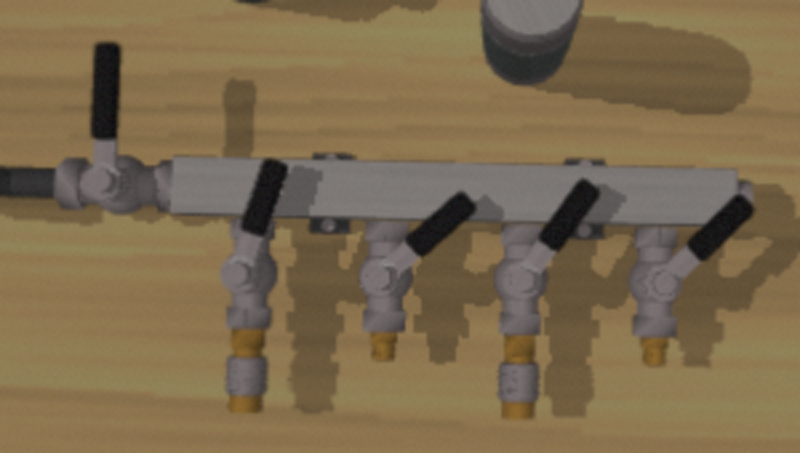

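View pics/scenez.png

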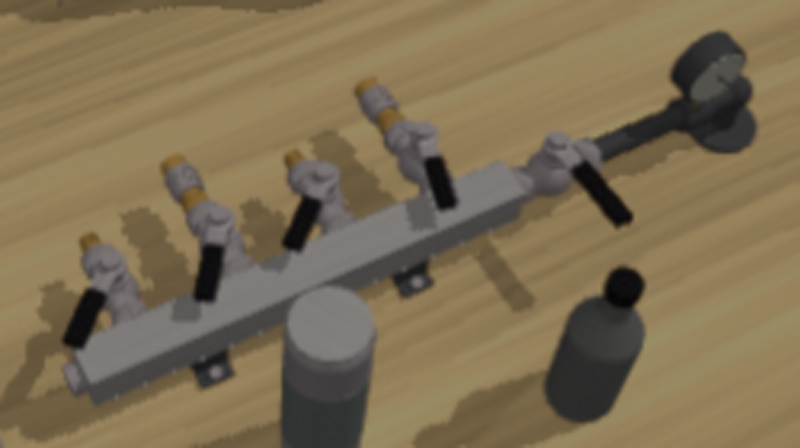

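```bash
cat > h.py <<'E'
import numpy as np,cv2
def ray(cal,uv,z):
    K=np.array(cal["intrinsics"]);d=np.array(cal["dist_coeffs"]);T=np.array(cal["cam_to_world"])
    p=cv2.undistortPoints(np.array([[uv]],float),K,d)[0,0]
    r=T[:3,:3]@np.array([p[0],p[1],1.]);o=T[:3,3]
    return o+r*(z-o[2])/r[2]
def proj(cal,P):
    K=np.array(cal["intrinsics"]);d=np.array(cal["dist_coeffs"]);T=np.linalg.inv(np.array(cal["cam_to_world"]))
    return cv2.projectPoints(np.atleast_2d(np.array(P,float)),cv2.Rodrigues(T[:3,:3])[0],T[:3,3],K,d)[0][:,0]
E
python3 - <<'E'
from plant import bot
from h import *
c=bot.get_calibration("top")
def zt(u,v): return ((u+.5)*300/800+95-.5,(v+.5)*300/800+165-.5)
st={'4':(239,274),'3':(380,277),'2':(519,281),'1':(663,284),'m':(106,183)}
tip={'4':(274,163),'3':(470,200),'2':(592,187),'1':(745,204),'m':(107,44)}
M={'4':(0,.12),'3':(0,.025),'2':(0,-.07),'1':(0,-.165),'m':(.06,.215)}
W={k:ray(c,zt(*v),.097)[:2] for k,v in st.items()}
A=np.array([M[k] for k in M]);B=np.array([W[k] for k in M])
a0=A.mean(0);b0=B.mean(0);H=(A-a0).T@(B-b0);U,S,V=np.linalg.svd(H);R=V.T@U.T;t=b0-R@a0
th=np.arctan2(R[1,0],R[0,0]);print("yaw",np.degrees(th),"t",t,"det",np.linalg.det(R))
for k in M: print(k,np.round(R@M[k]+t,4),"res mm",np.round((R@M[k]+t-W[k])*1e3,1))
for k in M:
    p=ray(c,zt(*tip[k]),.095)[:2]-(R@M[k]+t); q=R.T@p
    a=np.degrees(np.arctan2(q[1],q[0])); print(k,"lever len",np.hypot(*q),"angle", a if k=='m' else a+90)
for n,uv,z in [("can top",(294,160),.19),("jug cap",(461,223),.2),("lube cap",(171,128),.17)]:
    w=ray(c,uv,z);print(n,w,"manifold",R.T@(w[:2]-t))
# overlay check in scene
s=bot.get_calibration("scene")
im=cv2.imread("pics/scene0.png");im2=cv2.imread("pics/top0.png")
for k in M:
  w=np.r_[R@M[k]+t,.097]
  for cc,i in ((s,im),(c,im2)):
    u=proj(cc,w)[0];cv2.circle(i,(int(round(u[0])),int(round(u[1]))),2,(0,0,255),-1); print(k,u)
cv2.imwrite("pics/ov.png",cv2.resize(im[100:260,200:450],(800,512),interpolation=cv2.INTER_CUBIC))
np.savez("pose.npz",R=R,t=t)
E
```

```text
yaw 0.45870463234746944 t [ 0.48325297 -0.00594027] det 1.0000000000000004
4 [0.4823 0.1141] res mm [-0.5  1.4]
3 [0.4831 0.0191] res mm [-0.8 -0.1]
2 [ 0.4838 -0.0759] res mm [-0.1 -3. ]
1 [ 0.4846 -0.1709] res mm [ 0.  -2.2]
m [0.5415 0.2095] res mm [1.4 4. ]
4 lever len 0.0778176679642543 angle 74.35225542977945
3 lever len 0.0787858297794664 angle 42.47883324452041
2 lever len 0.07785955678367268 angle 54.936165254757974
1 lever len 0.07623049804855277 angle 45.587969589778
m lever len 0.09344737806161091 angle 1.3376229664782153
can top [ 0.66027774 -0.07317344  0.19      ] manifold [ 0.17648084 -0.06864824]
jug cap [ 0.56619473 -0.33966494  0.2       ] manifold [ 0.08026736 -0.33437799]
lube cap [0.71313542 0.13248047 0.17      ] manifold [0.23098325 0.13657591]
4 [331.64721979 159.72707212]
4 [183.53180655 267.69384753]
3 [300.36207899 172.69461354]
3 [237.23411257 269.00824768]
2 [267.57297081 186.33438958]
2 [291.02653168 270.18206445]
1 [233.32089328 200.63595627]
1 [344.52560713 271.20956686]
m [373.75483022 162.80255711]
m [132.30792661 232.46684068]
```

View pics/ov.png

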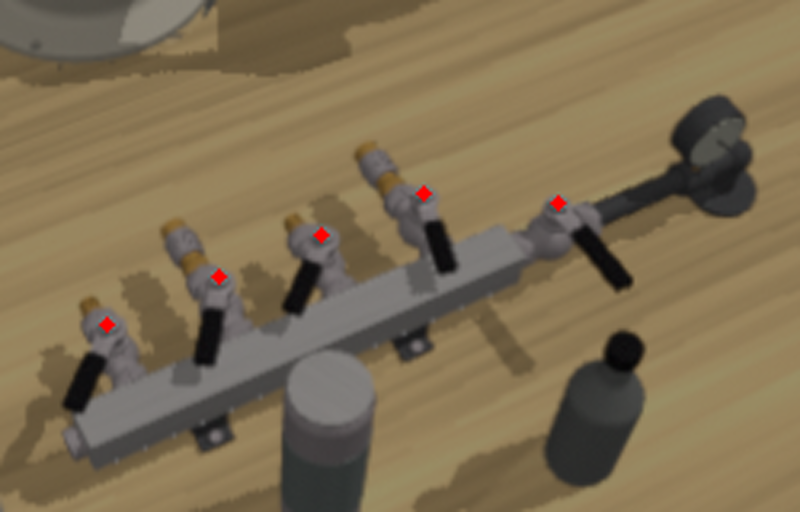

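```bash
python3 - <<'E'
import cv2,numpy as np
for n,(x0,y0,x1,y1) in {"top":(95,165,395,335),"scene":(200,120,450,260)}.items():
    a=cv2.imread(f"pics/{n}0.png");g=a.max(2)
    m=np.zeros_like(g);m[y0:y1,x0:x1]=(g[y0:y1,x0:x1]<45)
    k,l,s,c=cv2.connectedComponentsWithStats(m,connectivity=4)
    for i in range(1,k):
        if s[i,4]>25:print(n,np.round(c[i],2),s[i])
E
```

```text
top [134.3 199. ] [130 182  10  35 300]
top [290.48 190.1 ] [287 187   8   8  40]
top [193.82 238.85] [186 225  16  28 247]
top [ 96.68 232.8 ] [ 95 228   5  10  40]
top [308.17 245.54] [298 233  22  26 254]
top [259.77 248.98] [247 238  26  23 250]
top [364.7  250.01] [353 239  24  24 246]
scene [414.15 154.25] [389 135  45  35 383]
scene [337.01 176.59] [333 169   9  16  92]
scene [387.69 180.11] [379 171  18  19 127]
scene [293.97 189.36] [289 181  11  17  97]
scene [264.78 205.08] [261 197   9  17 106]
scene [327.68 205.1 ] [323 202  10   7  31]
scene [393.88 210.45] [387 204  14  14 129]
scene [225.88 219.25] [220 211  13  18 122]
scene [380.68 239.78] [371 224  23  27 242]
scene [265.34 232.94] [260 230  11   7  35]
```

```bash
cat > fit.py <<'E'
from plant import bot
from h import *
from scipy.optimize import least_squares
M={'1':(0,-.165),'2':(0,-.07),'3':(0,.025),'4':(0,.12),'m':(.06,.215)}
obs={"top":{'m':(134.3,199.),'4':(193.82,238.85),'2':(308.17,245.54),'3':(259.77,248.98),'1':(364.7,250.01)},
"scene":{'4':(337.01,176.59),'m':(387.69,180.11),'3':(293.97,189.36),'2':(264.78,205.08),'1':(225.88,219.25)}}
st={'4':(239,274),'3':(380,277),'2':(519,281),'1':(663,284),'m':(106,183)}
cal={n:bot.get_calibration(n) for n in obs}
def box(tx,ty,th,k,a):
    L=.095 if k=='m' else .080
    ang=a+(0 if k=='m' else -np.pi/2)+th
    R=lambda q:np.array([[np.cos(q),-np.sin(q)],[np.sin(q),np.cos(q)]])
    s=R(th)@M[k]+[tx,ty]
    P=[]
    for r in(.028,L):
        for w in(-.009,.009):
            for z in(.086,.098):
                P.append(np.r_[s+R(ang)@[r,w],z])
    return np.array(P),s
def cen(uv):
    h=cv2.convexHull(uv.astype(np.float32));m=cv2.moments(h);return np.array([m['m10']/m['m00'],m['m01']/m['m00']])
def res(p):
    tx,ty,th=p[:3];a=dict(zip('1234m',p[3:8]));off={"top":p[8:11],"scene":p[11:14]}
    r=[]
    for n in obs:
        for k in obs[n]:
            P,s=box(tx,ty,th,k,a[k])
            r+=list(cen(proj(cal[n],P+off[n]))-obs[n][k])
    for k in st:
        P,s=box(tx,ty,th,k,0); uv=proj(cal["top"],np.r_[s,.097]+off["top"])[0]
        r+=list(0.3*(uv-[(st[k][0]+.5)*.375+94.5,(st[k][1]+.5)*.375+164.5]))
    r+=list(np.array(p[8:])/.002)
    return np.array(r)
if __name__=="__main__":
    p0=np.r_[.483,-.006,.008,np.radians([45,55,42,74,1]),np.zeros(6)]
    s=least_squares(res,p0,diff_step=1e-5,x_scale=np.r_[.01,.01,.1,np.ones(5),np.ones(6)*.002])
    np.set_printoptions(suppress=True,precision=4)
    print("t",s.x[:2],"yaw",np.degrees(s.x[2]),"ang",np.degrees(s.x[3:8]),"off mm",s.x[8:]*1e3)
    print(np.round(s.fun[:20].reshape(-1,2),2).tolist());print(np.round(s.fun[20:30],2))
    np.save("fit.npy",s.x)
    for k in M:print(k,np.round(box(*s.x[:3],k,0)[1],4))
E
python3 fit.py
```

```text
t [ 0.4833 -0.0046] yaw 0.4934842340635817 ang [45.1729 55.1614 42.6283 73.0118  1.1136] off mm [-0.0624 -0.4084 -0.2865 -0.1903  0.034   0.1343]
[[-0.07, -0.07], [-0.11, 0.13], [0.02, -0.01], [0.07, -0.09], [0.11, 0.02], [-0.07, 0.11], [-0.2, 0.09], [-0.1, 0.25], [0.04, -0.14], [0.11, 0.03]]
[-0.38  0.09 -0.13  0.14  0.36  0.03  0.2  -0.01 -0.78 -0.23]
1 [ 0.4847 -0.1696]
2 [ 0.4839 -0.0746]
3 [0.4831 0.0204]
4 [0.4822 0.1154]
m [0.5414 0.2109]
```

```bash
cat > go.py <<'E'
import sys
from plant import bot
from h import *
from scipy.spatial.transform import Rotation as Ro
x=np.load("fit.npy");th=x[2];R2=np.array([[np.cos(th),-np.sin(th)],[np.sin(th),np.cos(th)]])
M={'1':(0,-165),'2':(0,-70),'3':(0,25),'4':(0,120),'m':(60,215)}
s=bot.observe();p=np.array(s["tcp_pos"])
R=Ro.from_euler('xyz',s["tcp_rot"],degrees=True).as_matrix()
pm=R2.T@(p[:2]-x[:2])*1e3
print("t",round(s["time"],2),"tcp manifold",np.round(pm,1),"z",round(p[2]*1e3,1),"rot",np.round(s["tcp_rot"],2),"F man",np.round(np.r_[R2.T@s["wrist_force"][:2],s["wrist_force"][2]],1),"w",round(s["gripper_width"],4))
for k in M: print(k,"rel",np.round(pm-M[k],1),end=' ')
print()
# args: key relx rely z
for a in sys.argv[1:]:
    k,rx,ry,z=a.split(',');m=(np.array(M[k])+[float(rx),float(ry)])/1e3
    w=np.r_[R2@m+x[:2],float(z)/1e3]
    print(a,"tool shift mm",np.round(R.T@(w-p)*1e3,1),"turn",round(s["tcp_rot"][2]-90-np.degrees(th),2),"world",np.round(w,3))
E
python3 go.py 4,48,-60,160 4,48,-60,102
```

```text
t 0.15 tcp manifold [-272.3  596.9] z 252.8 rot [-1.800e+02  5.000e-02  7.076e+01] F man [ 0.7  0.3 -0.3] w 0.0851
1 rel [-272.3  761.9] 2 rel [-272.3  666.9] 3 rel [-272.3  571.9] 4 rel [-272.3  476.9] m rel [-332.3  381.9] 
4,48,-60,160 tool shift mm [-397.1  482.7   93.2] turn -19.73 world [0.531 0.056 0.16 ]
4,48,-60,102 tool shift mm [-397.1  482.7  151.2] turn -19.73 world [0.531 0.056 0.102]
```

Request:
servo_tool --plan "-25 30 0 -3 -1; -50 60 0 -6 -1; -76 92 0 -10 -1; -102 124 0 -13 -1; -128 156 0 -16 -1; -154 188 0 -19.7 -1; -180 220 0 -19.7 -1; -206 252 0 -19.7 -1" --newtons 60

```text
time: 0.82
tcp_pos: [0.3765, 0.3107, 0.2533]
tcp_rot: [180.0, 0.0, 90.5]
wrist_force: [1.3, 0.7, -0.5]
gripper_width: 0.0
```

```bash
python3 go.py 4,48,-60,160 4,48,-60,104
```

```text
t 0.82 tcp manifold [-104.1  316.3] z 253.3 rot [180.     0.    90.51] F man [ 1.3  0.7 -0.5] w 0.0
1 rel [-104.1  481.3] 2 rel [-104.1  386.3] 3 rel [-104.1  291.3] 4 rel [-104.1  196.3] m rel [-164.1  101.3] 
4,48,-60,160 tool shift mm [-256.3  152.    93.3] turn 0.01 world [0.531 0.056 0.16 ]
4,48,-60,104 tool shift mm [-256.3  152.   149.3] turn 0.01 world [0.531 0.056 0.104]
```

Request:
servo_tool --plan "-34 20 10 0 -1; -68 40 20 0 -1; -102 60 30 0 -1; -136 80 40 0 -1; -170 101 55 0 -1; -204 121 70 0 -1; -238 141 90 0 -1; -256 152 110 0 -1"

```text
time: 1.48
tcp_pos: [0.532, 0.0548, 0.143]
tcp_rot: [179.9, 0.0, 90.4]
wrist_force: [1.5, -0.8, 0.8]
gripper_width: 0.0001
```

```bash
python3 go.py 4,48,-60,104; python3 - <<'E'
from plant import bot
from h import *
for n in ["wrist","scene"]:cv2.imwrite(f"pics/{n}1.png",bot.get_image(n)[:,:,::-1])
E
```

```text
t 1.48 tcp manifold [49.2 59. ] z 143.0 rot [1.7987e+02 2.0000e-02 9.0380e+01] F man [ 1.5 -0.8  0.8] w 0.0001
1 rel [ 49.2 224. ] 2 rel [ 49.2 129. ] 3 rel [49.2 34. ] 4 rel [ 49.2 -61. ] m rel [ -10.8 -156. ] 
4,48,-60,104 tool shift mm [ 1.  -1.3 39. ] turn -0.11 world [0.531 0.056 0.104]
```

View pics/wrist1.png

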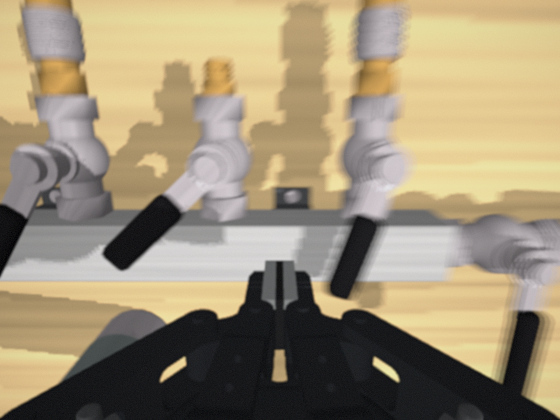

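View pics/scene1.png

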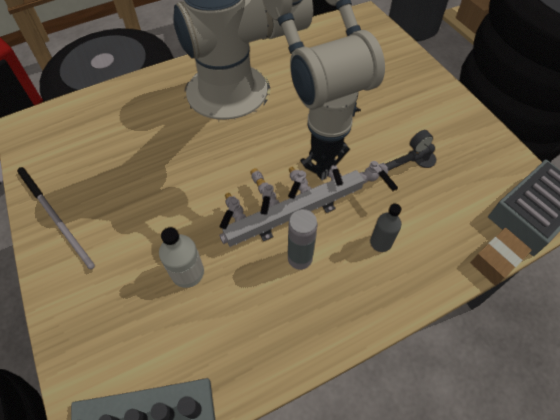

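```bash
python3 - <<'E'
from plant import bot
from h import *
c=bot.get_calibration("wrist");p=bot.observe()["tcp_pos"]
for dz in (0,10,15,22,30,35):
    print(dz,[np.round(proj(c,p+np.array(o)-[0,0,dz/1e3])[0],1).tolist() for o in ([0,0,0],[-.011,0,0],[-.011,.0145,0],[-.011,.009,0])])
E
```

```text
0 [[277.8, 304.4], [277.9, 280.7], [313.7, 280.8], [300.2, 280.8]]
10 [[277.9, 291.9], [278.0, 269.5], [311.4, 269.6], [298.7, 269.6]]
15 [[278.0, 286.3], [278.0, 264.4], [310.4, 264.6], [298.1, 264.5]]
22 [[278.0, 279.0], [278.1, 257.9], [309.0, 258.0], [297.3, 258.0]]
30 [[278.0, 271.3], [278.1, 251.1], [307.6, 251.2], [296.4, 251.1]]
35 [[278.1, 266.9], [278.2, 247.1], [306.8, 247.2], [295.9, 247.2]]
```

Request:
servo_tool --plan "1 -1 8 -0.1 -1; 1 -1 16 -0.1 -1; 1 -1 24 -0.1 -1; 1 -1 32 -0.1 -1; 1 -1 38 -0.1 -1; 1 -1 39 -0.1 -1; 1 -1 39 -0.1 -1; 1 -1 39 -0.1 -1"

```text
time: 2.25
tcp_pos: [0.5291, 0.059, 0.1044]
tcp_rot: [180.0, 0.0, 90.6]
wrist_force: [-0.5, -0.0, -0.1]
gripper_width: 0.0003
```

```bash
python3 go.py 4,48,-25,103
```

```text
t 2.25 tcp manifold [46.4 63.2] z 104.4 rot [179.99   0.    90.58] F man [-0.5 -0.  -0.1] w 0.0003
1 rel [ 46.4 228.2] 2 rel [ 46.4 133.2] 3 rel [46.4 38.2] 4 rel [ 46.4 -56.8] m rel [ -13.6 -151.8] 
4,48,-25,103 tool shift mm [31.8  1.6  1.4] turn 0.08 world [0.53  0.091 0.103]
```

Request:
servo_tool --plan "4 2 1 0 -1; 9 2 1 0 -1; 14 2 1 0 -1; 18 2 1 0 -1; 22 2 1 0 -1; 26 2 1 0 -1; 30 2 1 0 -1; 32 2 1 0 -1"

```text
time: 2.92
tcp_pos: [0.5321, 0.0908, 0.1037]
tcp_rot: [179.8, 0.1, 90.6]
wrist_force: [6.8, -9.8, -1.2]
gripper_width: -0.0001
```

```bash
python3 go.py; python3 - <<'E'
from plant import bot
from h import *
for n in ["wrist","top"]:cv2.imwrite(f"pics/{n}2.png",bot.get_image(n)[:,:,::-1])
E
```

```text
t 2.92 tcp manifold [49.6 95. ] z 103.7 rot [1.7984e+02 6.0000e-02 9.0590e+01] F man [ 6.7 -9.8 -1.2] w -0.0001
1 rel [ 49.6 260. ] 2 rel [ 49.6 165. ] 3 rel [49.6 70. ] 4 rel [ 49.6 -25. ] m rel [ -10.4 -120. ]
```

View pics/wrist2.png

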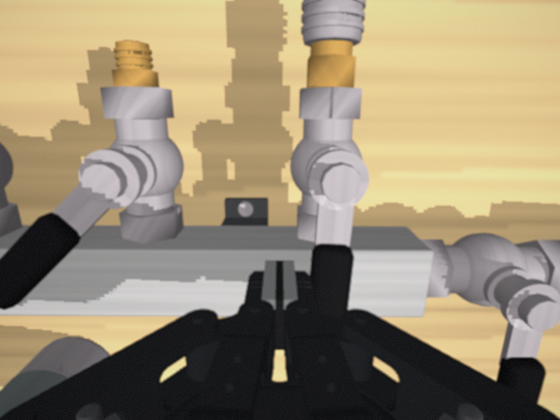

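Request:
servo_tool --plan "0.5 0 0 0 -1; 1 0 0 0 -1; 1.5 0 0 0 -1; 2 0 0 0 -1; 2.5 0 0 0 -1; 3 0 0 0 -1; 3 0 0 0 -1; 3 0 0 0 -1"

```text
time: 3.68
tcp_pos: [0.5321, 0.0929, 0.1037]
tcp_rot: [179.8, 0.1, 90.6]
wrist_force: [6.1, -16.4, -0.6]
gripper_width: -0.0001
```

```bash
python3 go.py
```

```text
t 3.68 tcp manifold [49.7 97.1] z 103.7 rot [1.7984e+02 1.0000e-01 9.0590e+01] F man [  6.  -16.4  -0.6] w -0.0001
1 rel [ 49.7 262.1] 2 rel [ 49.7 167.1] 3 rel [49.7 72.1] 4 rel [ 49.7 -22.9] m rel [ -10.3 -117.9]
```

Request:
servo_tool --plan "0.5 0 0 0 -1; 1 0 0 0 -1; 1.5 0 0 0 -1; 2 0 0 0 -1; 2.5 0 0 0 -1; 3 0 0 0 -1; 3 0 0 0 -1; 3 0 0 0 -1"

```text
time: 4.35
tcp_pos: [0.5322, 0.0939, 0.1037]
tcp_rot: [179.8, 0.3, 90.6]
wrist_force: [7.3, -40.5, 0.6]
gripper_width: -0.0002
```

```bash
python3 go.py; python3 - <<'E'
from plant import bot
from h import *
for n in ["wrist"]:cv2.imwrite(f"pics/{n}3.png",bot.get_image(n)[:,:,::-1])
E
```

```text
t 4.35 tcp manifold [49.7 98.1] z 103.7 rot [179.85   0.27  90.61] F man [  7.  -40.6   0.6] w -0.0002
1 rel [ 49.7 263.1] 2 rel [ 49.7 168.1] 3 rel [49.7 73.1] 4 rel [ 49.7 -21.9] m rel [ -10.3 -116.9]
```

View pics/wrist3.png

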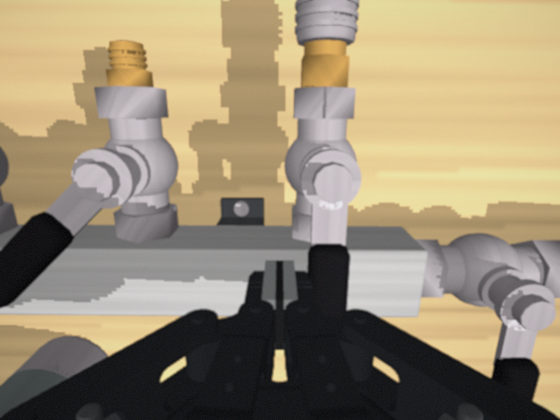

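Request:
servo_tool --plan "-12 0 0 0 -1; -22 0 -15 0 -1; -30 4 -34 0 -1; -62 14 -34 0 -1; -95 25 -34 0 -1; -121 35 -34 0 -1; -121 35 -34 0 -1; -121 35 -34 0 -1"

```text
time: 5.07
tcp_pos: [0.5672, -0.0247, 0.1373]
tcp_rot: [180.0, 0.0, 90.4]
wrist_force: [-0.5, -0.0, 0.1]
gripper_width: 0.0005
```

```bash
python3 go.py 3,84,-45,104 3,22,-45,104;python3 - <<'E'
from plant import bot
from h import *
for n in ["wrist","top"]:cv2.imwrite(f"pics/{n}4.png",bot.get_image(n)[:,:,::-1])
E
```

```text
t 5.07 tcp manifold [ 83.8 -20.8] z 137.3 rot [179.98   0.    90.45] F man [-0.5 -0.   0.1] w 0.0005
1 rel [ 83.8 144.2] 2 rel [83.8 49.2] 3 rel [ 83.8 -45.8] 4 rel [  83.8 -140.8] m rel [  23.8 -235.8] 
3,84,-45,104 tool shift mm [ 0.8  0.2 33.3] turn -0.04 world [ 0.567 -0.024  0.104]
3,22,-45,104 tool shift mm [  0.8 -61.8  33.3] turn -0.04 world [ 0.505 -0.024  0.104]
```

View pics/wrist4.png

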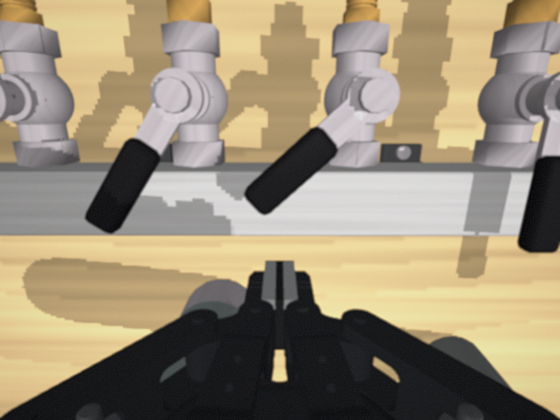

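View pics/top4.png

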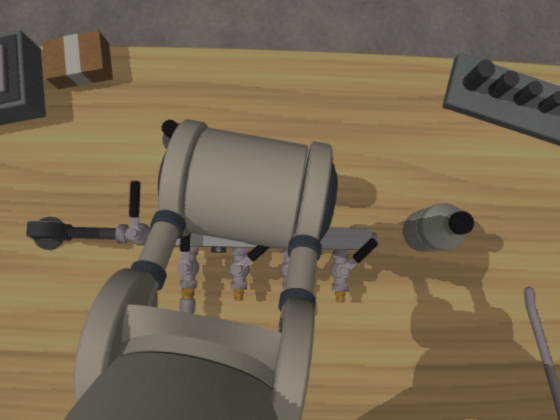

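Request:
servo_tool --plan "1 0 12 0 -1; 1 0 24 0 -1; 1 0 33 0 -1; 1 0 33 0 -1; 1 -8 33 0 -1; 1 -16 33 0 -1; 1 -24 33 0 -1; 1 -30 33 0 -1"

```text
time: 5.83
tcp_pos: [0.5383, -0.0236, 0.1057]
tcp_rot: [179.7, 0.1, 90.6]
wrist_force: [9.2, -0.1, 1.1]
gripper_width: 0.0
```

Request:
servo_tool --plan "0 -5 0 0 -1; 0 -10 0 0 -1; 0 -15 0 0 -1; 0 -20 0 0 -1; 0 -24 0 0 -1; 0 -28 0 0 -1; 0 -30 0 0 -1; 0 -30 0 0 -1"

```text
time: 6.5
tcp_pos: [0.5084, -0.0241, 0.1058]
tcp_rot: [179.7, 0.1, 90.6]
wrist_force: [7.2, -3.2, 4.4]
gripper_width: -0.0006
```

```bash
python3 go.py
```

```text
t 6.5 tcp manifold [ 24.9 -19.6] z 105.8 rot [1.7967e+02 8.0000e-02 9.0560e+01] F man [ 7.2 -3.3  4.4] w -0.0006
1 rel [ 24.9 145.4] 2 rel [24.9 50.4] 3 rel [ 24.9 -44.6] 4 rel [  24.9 -139.6] m rel [ -35.1 -234.6]
```

Request:
servo_tool --plan "0 -1 0 0 -1; 0 -2 0 0 -1; 0 -3 0 0 -1; 0 -4 0 0 -1; 0 -5 0 0 -1; 0 -5 0 0 -1; 0 -5 0 0 -1; 0 -5 0 0 -1"

```text
time: 7.17
tcp_pos: [0.5039, -0.0243, 0.1058]
tcp_rot: [179.6, 0.1, 90.6]
wrist_force: [10.6, -6.8, 3.6]
gripper_width: -0.0001
```

```bash
python3 go.py;python3 - <<'E'
from plant import bot
from h import *
for n in ["wrist"]:cv2.imwrite(f"pics/{n}5.png",bot.get_image(n)[:,:,::-1])
E
```

```text
t 7.17 tcp manifold [ 20.5 -19.9] z 105.8 rot [1.7965e+02 1.0000e-01 9.0560e+01] F man [10.5 -6.9  3.6] w -0.0001
1 rel [ 20.5 145.1] 2 rel [20.5 50.1] 3 rel [ 20.5 -44.9] 4 rel [  20.5 -139.9] m rel [ -39.5 -234.9]
```

View pics/wrist5.png

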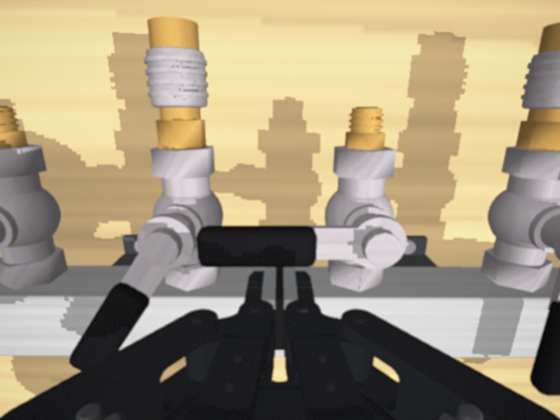

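Request:
servo_tool --plan "0 -1 0 0 -1; 0 -2 0 0 -1; 0 -2 0 0 -1; 0 -3 0 0 -1; 0 -3 0 0 -1; 0 -3 0 0 -1; 0 -3 0 0 -1; 0 -3 0 0 -1"

```text
time: 7.88
tcp_pos: [0.5033, -0.0244, 0.1061]
tcp_rot: [179.4, 0.1, 90.5]
wrist_force: [21.5, -4.6, -6.4]
gripper_width: -0.0002
```

```bash
python3 go.py 3,48,-45,140 2,44,-78,140
```

```text
t 7.88 tcp manifold [ 19.8 -20. ] z 106.1 rot [1.7939e+02 1.1000e-01 9.0550e+01] F man [21.5 -4.8 -6.4] w -0.0002
1 rel [ 19.8 145. ] 2 rel [19.8 50. ] 3 rel [ 19.8 -45. ] 4 rel [  19.8 -140. ] m rel [ -40.2 -235. ] 
3,48,-45,140 tool shift mm [ -0.1  28.6 -33.6] turn 0.06 world [ 0.531 -0.024  0.14 ]
2,44,-78,140 tool shift mm [-128.1   24.4  -33.4] turn 0.06 world [ 0.529 -0.152  0.14 ]
```

Request:
servo_tool --plan "0 10 0 0 -1; 0 18 -15 0 -1; -8 24 -34 0 -1; -44 30 -34 0 -1; -80 30 -34 0 -1; -112 30 -34 0 -1; -128 30 -30 0 -1; -128 30 -20 0 -1"

```text
time: 8.55
tcp_pos: [0.5304, -0.1545, 0.1256]
tcp_rot: [179.8, 0.1, 90.4]
wrist_force: [0.3, -0.3, -0.2]
gripper_width: 0.0003
```

```bash
python3 go.py 2,48,-75,103 2,48,-25,103;python3 - <<'E'
from plant import bot
from h import *
for n in ["wrist"]:cv2.imwrite(f"pics/{n}6.png",bot.get_image(n)[:,:,::-1])
E
```

```text
t 8.55 tcp manifold [  45.9 -150.3] z 125.6 rot [1.7984e+02 1.0000e-01 9.0400e+01] F man [ 0.3 -0.3 -0.2] w 0.0003
1 rel [45.9 14.7] 2 rel [ 45.9 -80.3] 3 rel [  45.9 -175.3] 4 rel [  45.9 -270.3] m rel [ -14.1 -365.3] 
2,48,-75,103 tool shift mm [ 5.3  2.1 22.6] turn -0.09 world [ 0.533 -0.149  0.103]
2,48,-25,103 tool shift mm [55.3  2.  22.5] turn -0.09 world [ 0.532 -0.099  0.103]
```

View pics/wrist6.png

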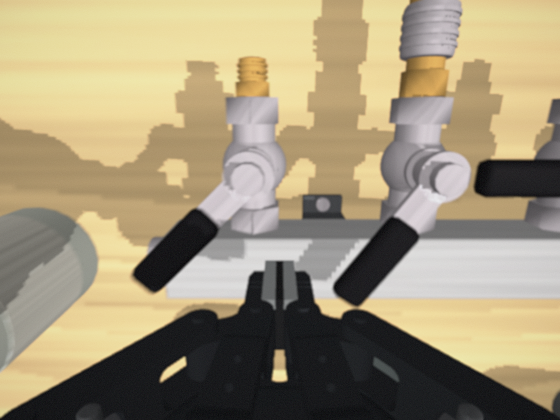

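Request:
servo_tool --plan "0 2 10 0 -1; 0 2 20 0 -1; 0 2 21 0 -1; 4 2 21 0 -1; 10 2 21 0 -1; 16 2 21 0 -1; 22 2 21 0 -1; 28 2 21 0 -1"

```text
time: 9.27
tcp_pos: [0.5328, -0.1232, 0.104]
tcp_rot: [179.9, 0.1, 90.6]
wrist_force: [2.2, -10.4, -1.5]
gripper_width: -0.0003
```

Request:
servo_tool --plan "4 0 0 0 -1; 8 0 0 0 -1; 12 0 0 0 -1; 16 0 0 0 -1; 20 0 0 0 -1; 23 0 0 0 -1; 25 0 0 0 -1; 25 0 0 0 -1"

```text
time: 9.93
tcp_pos: [0.5332, -0.0982, 0.1043]
tcp_rot: [179.8, 0.1, 90.6]
wrist_force: [4.1, -6.8, 0.5]
gripper_width: 0.0001
```

```bash
python3 go.py 2,48,-21,103
```

```text
t 9.93 tcp manifold [ 49.2 -94. ] z 104.3 rot [1.7978e+02 1.1000e-01 9.0610e+01] F man [ 4.1 -6.8  0.5] w 0.0001
1 rel [49.2 71. ] 2 rel [ 49.2 -24. ] 3 rel [  49.2 -119. ] 4 rel [  49.2 -214. ] m rel [ -10.8 -309. ] 
2,48,-21,103 tool shift mm [ 3.  -1.2  1.2] turn 0.11 world [ 0.532 -0.095  0.103]
```

Request:
servo_tool --plan "0.5 0 0 0 -1; 1 0 0 0 -1; 2 0 0 0 -1; 2.5 0 0 0 -1; 3 0 0 0 -1; 3.5 0 0 0 -1; 4 0 0 0 -1; 4 0 0 0 -1"

```text
time: 10.6
tcp_pos: [0.5334, -0.0964, 0.1043]
tcp_rot: [179.8, 0.3, 90.6]
wrist_force: [1.9, -29.7, -1.9]
gripper_width: -0.0003
```

```bash
python3 go.py 1,90,-43,137;python3 - <<'E'
from plant import bot
from h import *
for n in ["wrist"]:cv2.imwrite(f"pics/{n}7.png",bot.get_image(n)[:,:,::-1])
E
```

```text
t 10.6 tcp manifold [ 49.3 -92.2] z 104.3 rot [179.76   0.28  90.63] F man [  1.6 -29.7  -1.9] w -0.0003
1 rel [49.3 72.8] 2 rel [ 49.3 -22.2] 3 rel [  49.3 -117.2] 4 rel [  49.3 -212.2] m rel [ -10.7 -307.2] 
1,90,-43,137 tool shift mm [-116.    40.5  -31.9] turn 0.13 world [ 0.575 -0.212  0.137]
```

View pics/wrist7.png

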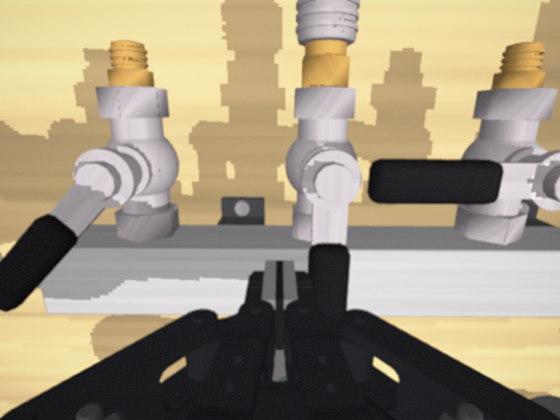

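Request:
servo_tool --plan "-10 0 0 0 -1; -18 0 -15 0 -1; -26 4 -34 0 -1; -58 12 -34 0 -1; -90 26 -34 0 -1; -118 41 -34 0 -1; -118 41 -34 0 -1; -118 41 -34 0 -1"

```text
time: 11.32
tcp_pos: [0.5743, -0.2125, 0.1375]
tcp_rot: [179.9, 0.0, 90.5]
wrist_force: [0.3, 0.1, -0.3]
gripper_width: 0.0001
```

```bash
python3 go.py 1,90,-43,104 1,22,-45,104;python3 - <<'E'
from plant import bot
from h import *
for n in ["wrist"]:cv2.imwrite(f"pics/{n}8.png",bot.get_image(n)[:,:,::-1])
E
```

```text
t 11.32 tcp manifold [  89.2 -208.6] z 137.5 rot [1.7995e+02 2.0000e-02 9.0490e+01] F man [ 0.3  0.1 -0.3] w 0.0001
1 rel [ 89.2 -43.6] 2 rel [  89.2 -138.6] 3 rel [  89.2 -233.6] 4 rel [  89.2 -328.6] m rel [  29.2 -423.6] 
1,90,-43,104 tool shift mm [ 0.6  0.7 33.5] turn -0.0 world [ 0.575 -0.212  0.104]
1,22,-45,104 tool shift mm [ -1.4 -67.2  33.4] turn -0.0 world [ 0.507 -0.214  0.104]
```

View pics/wrist8.png

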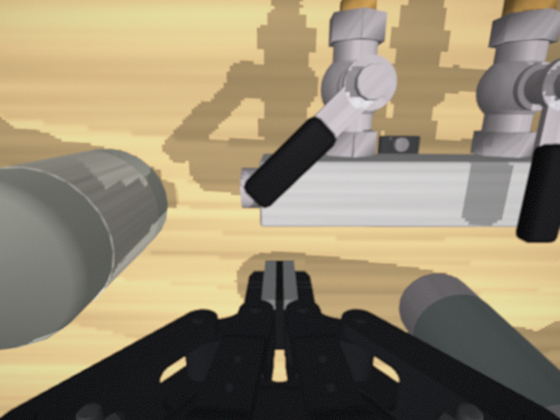

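Clear of the bottle and the can; descend and push lever 1 shut.

Request:
servo_tool --plan "0 0 12 0 -1; 0 0 24 0 -1; 0 0 33 0 -1; 0 0 33 0 -1; 0 -8 33 0 -1; 0 -16 33 0 -1; 0 -24 33 0 -1; 0 -32 33 0 -1"

```text
time: 12.03
tcp_pos: [0.544, -0.2138, 0.1059]
tcp_rot: [179.6, 0.2, 90.6]
wrist_force: [11.8, -1.5, 1.8]
gripper_width: 0.0002
```

Request:
servo_tool --plan "0 -6 0 0 -1; 0 -12 0 0 -1; 0 -18 0 0 -1; 0 -24 0 0 -1; 0 -29 0 0 -1; 0 -33 0 0 -1; 0 -36 0 0 -1; 0 -36 0 0 -1"

```text
time: 12.7
tcp_pos: [0.5069, -0.2139, 0.1059]
tcp_rot: [179.7, 0.2, 90.5]
wrist_force: [8.4, -4.0, 3.8]
gripper_width: 0.0003
```

```bash
python3 go.py
```

```text
t 12.7 tcp manifold [  21.9 -209.5] z 105.9 rot [179.7    0.18  90.54] F man [ 8.3 -4.   3.8] w 0.0003
1 rel [ 21.9 -44.5] 2 rel [  21.9 -139.5] 3 rel [  21.9 -234.5] 4 rel [  21.9 -329.5] m rel [ -38.1 -424.5]
```

Request:
servo_tool --plan "0 -1 0 0 -1; 0 -2 0 0 -1; 0 -3 0 0 -1; 0 -3.5 0 0 -1; 0 -4 0 0 -1; 0 -4.5 0 0 -1; 0 -5 0 0 -1; 0 -5 0 0 -1"

```text
time: 13.37
tcp_pos: [0.5045, -0.2143, 0.1062]
tcp_rot: [179.4, 0.2, 90.5]
wrist_force: [22.5, -1.9, -3.7]
gripper_width: -0.0002
```

```bash
python3 go.py m,55,-45,160;python3 - <<'E'
from plant import bot
from h import *
for n in ["wrist"]:cv2.imwrite(f"pics/{n}9.png",bot.get_image(n)[:,:,::-1])
E
```

```text
t 13.37 tcp manifold [  19.4 -209.9] z 106.2 rot [179.44   0.24  90.52] F man [22.5 -2.1 -3.7] w -0.0002
1 rel [ 19.4 -44.9] 2 rel [  19.4 -139.9] 3 rel [  19.4 -234.9] 4 rel [  19.4 -329.9] m rel [ -40.6 -424.9] 
m,55,-45,160 tool shift mm [379.6  96.3 -54.5] turn 0.03 world [0.597 0.166 0.16 ]
```

View pics/wrist9.png

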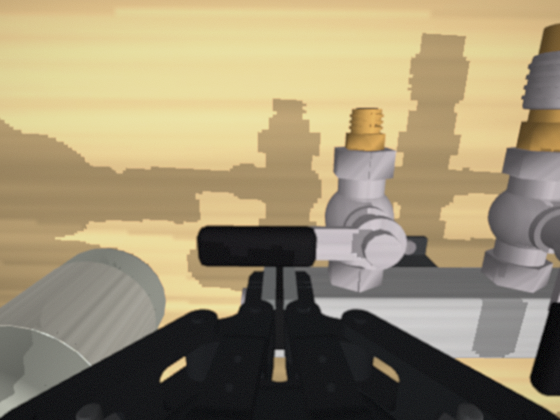

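Request:
servo_tool --plan "0 10 0 0 -1; 0 18 -15 0 -1; 8 22 -45 0 -1; 45 22 -70 0 -1; 85 22 -80 0 -1; 125 22 -80 0 -1; 165 22 -80 0 -1; 205 22 -80 0 -1"

```text
time: 14.08
tcp_pos: [0.5197, -0.0057, 0.1851]
tcp_rot: [180.0, 0.0, 90.5]
wrist_force: [1.5, -0.9, 0.1]
gripper_width: -0.0001
```

Request:
servo_tool --plan "30 10 0 0 -1; 60 20 0 0 -1; 90 35 0 0 -1; 120 50 0 0 -1; 145 65 0 0 -1; 165 78 10 0 -1; 177 78 30 0 -1; 177 78 45 0 -1"

```text
time: 14.75
tcp_pos: [0.5968, 0.1726, 0.1388]
tcp_rot: [180.0, -0.0, 90.7]
wrist_force: [-0.3, -0.3, -0.7]
gripper_width: -0.0001
```

```bash
python3 go.py m,55,-45,104;python3 - <<'E'
from plant import bot
from h import *
for n in ["wrist","scene","top"]:cv2.imwrite(f"pics/{n}10.png",bot.get_image(n)[:,:,::-1])
a=cv2.imread("pics/scene10.png")[120:260,200:450];cv2.imwrite("pics/scene10z.png",cv2.resize(a,(800,448),interpolation=cv2.INTER_CUBIC))
E
```

```text
t 14.75 tcp manifold [115.  176.3] z 138.8 rot [ 1.7996e+02 -3.0000e-02  9.0670e+01] F man [-0.3 -0.3 -0.7] w -0.0001
1 rel [115.  341.3] 2 rel [115.  246.3] 3 rel [115.  151.3] 4 rel [115.   56.3] m rel [ 55.  -38.7] 
m,55,-45,104 tool shift mm [-6.3 -0.1 34.8] turn 0.17 world [0.597 0.166 0.104]
```

View pics/wrist10.png

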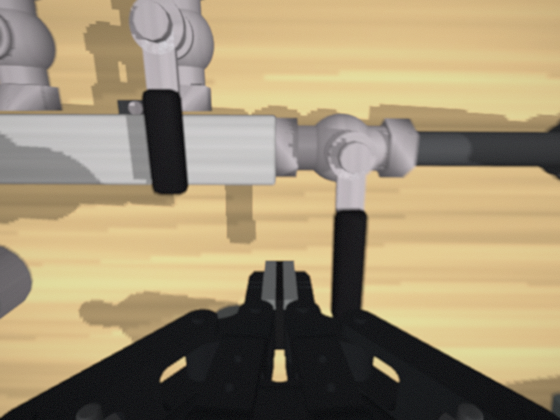

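View pics/scene10z.png

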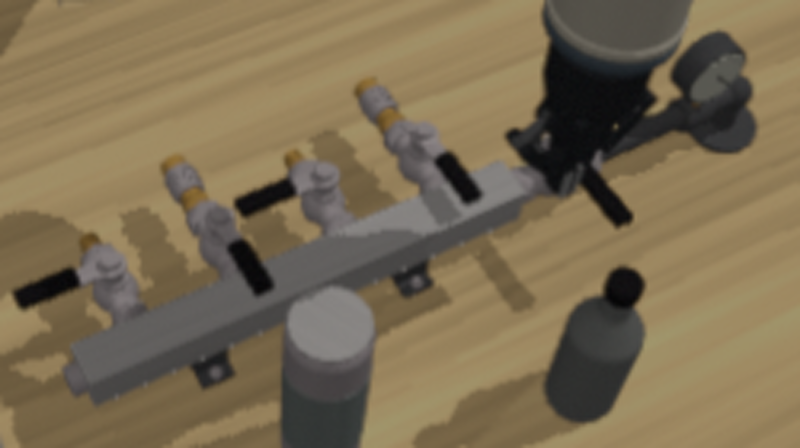

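View pics/top10.png

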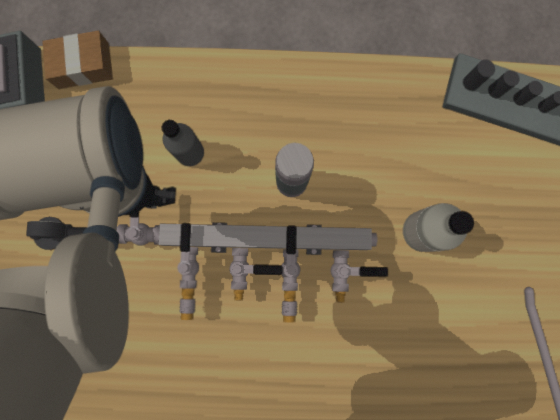

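```bash
cat > ang.py <<'E'
import sys
from fit import *
x=np.load("fit.npy");a=cv2.imread(sys.argv[1]);g=a.max(2)
m=np.zeros_like(g);m[165:335,120:395]=g[165:335,120:395]<45
k,l,s,c=cv2.connectedComponentsWithStats(m,connectivity=4)
from scipy.optimize import minimize_scalar
for key in sys.argv[2]:
    best=None
    for i in range(1,k):
        if not 150<s[i,4]<420: continue
        f=lambda q:np.linalg.norm(cen(proj(cal["top"],box(*x[:3],key,q)[0]+x[8:11]))-c[i])
        for q0 in np.linspace(-.2,1.8,41):
            v=f(q0)
            if best is None or v<best[0]: best=(v,q0,f)
    r=minimize_scalar(best[2],bounds=(best[1]-.06,best[1]+.06),method='bounded')
    print(key,"angle rad",round(r.x,3),"px res",round(r.fun,2))
E
python3 ang.py pics/top10.png 1234
```

```text
1 angle rad 0.012 px res 0.38
2 angle rad 1.54 px res 87.09
3 angle rad 0.006 px res 105.92
4 angle rad 1.49 px res 188.8
```

```bash
python3 - <<'E'
import cv2,numpy as np
g=cv2.imread("pics/top10.png").max(2);m=np.zeros_like(g);m[215:335,150:395]=g[215:335,150:395]<45
k,l,s,c=cv2.connectedComponentsWithStats(m,connectivity=4)
for i in range(1,k):
  if s[i,4]>20:print(c[i].round(1),s[i])
E
sed -i 's/150<s\[i,4\]<420/s[i,4]>100/; s/m\[165:335,120:395\]=g\[165:335,120:395\]<45/m[165:335,120:395]=g[165:335,120:395]<38/' ang.py; python3 ang.py pics/top10.png 1234
```

```text
[185.1 237.3] [180 224  10  27 231]
[290.9 239.7] [286 226  10  28 252]
[267.2 269.3] [254 265  28  10 239]
[373.2 271.3] [360 267  28   9 232]
1 angle rad 0.008 px res 0.72
2 angle rad 1.54 px res 86.82
3 angle rad 0.005 px res 105.59
4 angle rad 1.49 px res 188.49
```

```bash
sed -i 's/f=lambda q:/f=lambda q,i=i:/' ang.py; python3 ang.py pics/top10.png 1234
```

```text
1 angle rad 0.008 px res 0.72
2 angle rad 1.577 px res 0.17
3 angle rad 0.014 px res 0.16
4 angle rad 1.566 px res 0.21
```

Request:
servo_tool --plan "-2 0 12 0 -1; -2 0 24 0 -1; -2 0 34 0 -1; -2 0 35 0 -1; -2 0 35 0 -1; 4 1 35 0 -1; 10 3 35 0 -1; 14 4 35 0 -1"

```text
time: 15.57
tcp_pos: [0.6014, 0.1855, 0.1049]
tcp_rot: [179.9, -0.0, 90.6]
wrist_force: [0.6, 0.1, 0.5]
gripper_width: -0.0003
```

```bash
python3 go.py m,60,-5,104 m,59,15,104 m,49,35,104 m,36,47,104 m,20,55,104
```

```text
t 15.57 tcp manifold [119.8 189.1] z 104.9 rot [ 1.7993e+02 -2.0000e-02  9.0570e+01] F man [0.6 0.  0.5] w -0.0003
1 rel [119.8 354.1] 2 rel [119.8 259.1] 3 rel [119.8 164.1] 4 rel [119.8  69.1] m rel [ 59.8 -25.9] 
m,60,-5,104 tool shift mm [20.9  0.2  0.9] turn 0.08 world [0.601 0.206 0.104]
m,59,15,104 tool shift mm [40.9 -0.7  0.9] turn 0.08 world [0.6   0.226 0.104]
m,49,35,104 tool shift mm [ 60.9 -10.7   0.9] turn 0.08 world [0.59  0.246 0.104]
m,36,47,104 tool shift mm [ 72.9 -23.7   0.9] turn 0.08 world [0.577 0.258 0.104]
m,20,55,104 tool shift mm [ 81.  -39.7   0.9] turn 0.08 world [0.561 0.266 0.104]
```

Request:
servo_tool --plan "6 0 1 0 -1; 12 0 1 0 -1; 18 0 1 0 -1; 24 0 1 0 -1; 30 -1 1 0 -1; 36 -1 1 0 -1; 42 -3 1 0 -1; 48 -5 1 0 -1"

```text
time: 16.23
tcp_pos: [0.5952, 0.2322, 0.1032]
tcp_rot: [-180.0, 0.1, 90.6]
wrist_force: [0.7, -9.2, -0.1]
gripper_width: 0.0003
```

Request:
servo_tool --plan "5 -3 0 0 -1; 10 -6 0 0 -1; 15 -10 0 0 -1; 19 -14 0 0 -1; 23 -18 0 0 -1; 26 -22 0 0 -1; 29 -27 0 0 -1; 30 -30 0 0 -1"

```text
time: 16.9
tcp_pos: [0.5656, 0.2626, 0.1035]
tcp_rot: [179.9, 0.0, 90.6]
wrist_force: [6.3, -4.2, -2.5]
gripper_width: -0.0
```

```bash
python3 go.py m,20,55,104; python3 - <<'E'
from plant import bot
from h import *
for n in ["wrist"]:cv2.imwrite(f"pics/{n}11.png",bot.get_image(n)[:,:,::-1])
E
```

```text
t 16.9 tcp manifold [ 84.6 266.5] z 103.5 rot [1.7989e+02 2.0000e-02 9.0600e+01] F man [ 6.2 -4.3 -2.5] w -0.0
1 rel [ 84.6 431.5] 2 rel [ 84.6 336.5] 3 rel [ 84.6 241.5] 4 rel [ 84.6 146.5] m rel [24.6 51.5] 
m,20,55,104 tool shift mm [ 3.5 -4.6 -0.5] turn 0.1 world [0.561 0.266 0.104]
```

View pics/wrist11.png

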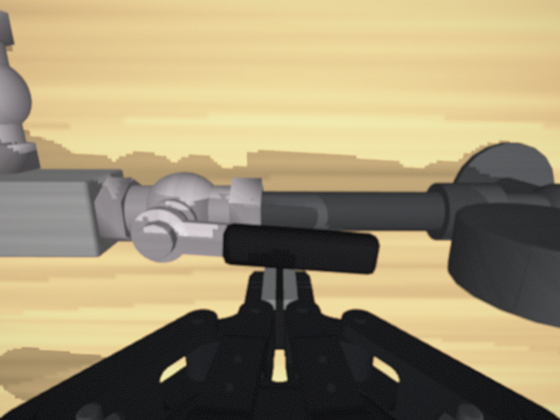

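Nearly open; push the last few mm to the stop.

Request:
servo_tool --plan "0 -1 0 0 -1; 0 -2 0 0 -1; 0 -3 0 0 -1; 0 -4 0 0 -1; 0 -5 0 0 -1; 0 -6 0 0 -1; 0 -7 0 0 -1; 0 -7 0 0 -1"

```text
time: 17.62
tcp_pos: [0.5614, 0.2631, 0.1038]
tcp_rot: [179.6, -0.1, 90.6]
wrist_force: [19.5, 0.9, -11.9]
gripper_width: -0.0001
```

```bash
python3 go.py
```

```text
t 17.62 tcp manifold [ 80.4 267.1] z 103.8 rot [ 1.796e+02 -8.000e-02  9.058e+01] F man [ 19.6   0.8 -11.9] w -0.0001
1 rel [ 80.4 432.1] 2 rel [ 80.4 337.1] 3 rel [ 80.4 242.1] 4 rel [ 80.4 147.1] m rel [20.4 52.1]
```

Request:
servo_tool --plan "0 10 0 0 -1; 0 18 -5 0 -1; 0 20 -30 0 -1; 0 20 -65 0 -1; 0 20 -100 0 -1; 0 15 -135 0 -1; 20 -15 -150 0 -1; 45 -45 -150 0 -1"

```text
time: 18.28
tcp_pos: [0.5145, 0.3069, 0.2579]
tcp_rot: [179.6, -0.2, 90.4]
wrist_force: [-0.1, 1.2, 1.0]
gripper_width: 0.0
```

Request:
servo_tool --plan "28 -18 0 0 -1; 56 -36 0 0 -1; 84 -54 0 0 -1; 112 -72 0 0 -1; 140 -90 0 0 -1; 168 -108 0 0 -1; 185 -120 0 0 -1; 185 -120 0 0 -1"

```text
time: 18.95
tcp_pos: [0.3882, 0.4938, 0.2537]
tcp_rot: [-180.0, -0.1, 90.8]
wrist_force: [0.0, 0.3, 0.4]
gripper_width: -0.0002
```

```bash
python3 go.py; python3 - <<'E'
from plant import bot
from h import *
for n in ["scene","top"]:cv2.imwrite(f"pics/{n}12.png",bot.get_image(n)[:,:,::-1])
E
python3 ang.py pics/top12.png 1234m
```

```text
t 18.95 tcp manifold [-90.8 499.3] z 253.7 rot [-1.7997e+02 -6.0000e-02  9.0760e+01] F man [0.  0.3 0.4] w -0.0002
1 rel [-90.8 664.3] 2 rel [-90.8 569.3] 3 rel [-90.8 474.3] 4 rel [-90.8 379.3] m rel [-150.8  284.3] 
1 angle rad 0.008 px res 0.57
2 angle rad 1.573 px res 0.19
3 angle rad 0.013 px res 0.07
4 angle rad 1.566 px res 0.03
m angle rad -0.26 px res 55.85
```

View pics/top12.png

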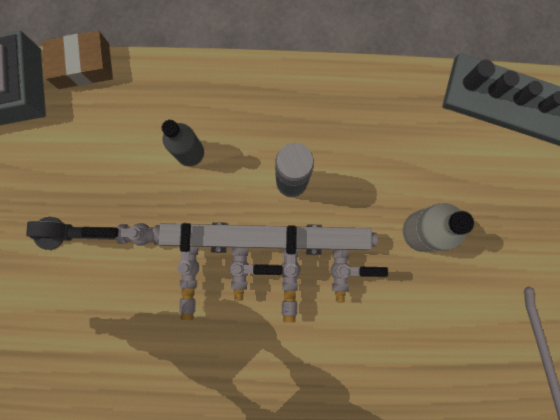

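View pics/scene12.png

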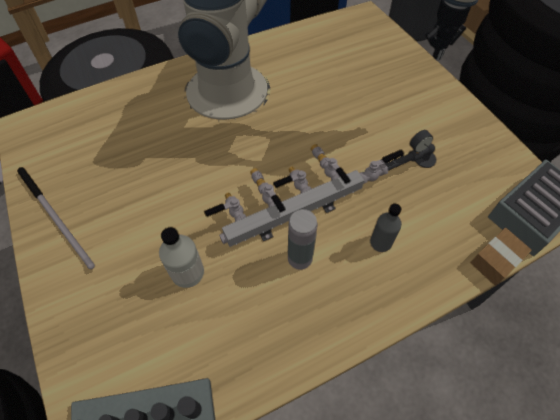

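```bash
python3 - <<'E'
from fit import *
x=np.load("fit.npy");a=cv2.imread("pics/top12.png")
for q in (1.44,1.571): 
    b=proj(cal["top"],box(*x[:3],'m',q)[0]+x[8:11]);print(q,cen(b),b.min(0),b.max(0))
g=a.max(2);m=np.zeros_like(g);m[215:250,70:125]=g[215:250,70:125]<32
k,l,s,c=cv2.connectedComponentsWithStats(m,connectivity=4)
for i in range(1,k):
  if s[i,4]>20:print(c[i].round(2),s[i])
cv2.imwrite("pics/mz.png",cv2.resize(a[205:260,20:170],(750,275),interpolation=cv2.INTER_CUBIC))
E
```

```text
1.44 [ 99.80830895 227.42332696] [ 79.62170033 219.39708592] [119.9112764 235.4725191]
1.571 [ 99.2008207  231.86040599] [ 79.30985598 226.19449849] [119.01919488 237.54267929]
[ 99.21 232.11] [ 81 228  37  10 331]
```

View pics/mz.png

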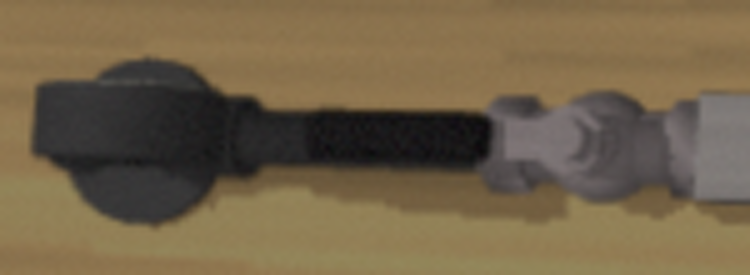

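Main is at its open stop (centroid 232.1 against 231.9 predicted for 1.571 rad). The bystanders are unmoved and the arm is clear, so I hand in.

```bash
python3 -c "
from plant import bot
bot.finish_job();s=bot.observe();print(s['time'],s['wrist_force'])"
```

```text
the job is handed in; nothing more can be done
the job is handed in; nothing more can be done
```

The manifold is set and the job is handed in, at about 19 s of the 67 s allowed. It reports no verdict, so success rests on my own checks below.

I found quick couplers on outlets 2 and 4 and bare nipples on outlets 1 and 3. With the closed fingertips I pushed branch 4 open, 3 shut, 2 open and 1 shut. The contact force rose at each stop, by about 20 to 40 N. I opened the main valve last, after the top camera had confirmed all four branches.

- **Branch levers:** the final top picture gives branch 1 at 0.008 rad, 2 at 1.573, 3 at 0.013 and 4 at 1.566.
- **Main lever:** it is at about 1.57 rad. My angle script first gave a wrong value because the lever lay outside its crop. I redid it: the lever's centre in the picture came within 0.3 px of where full open would put it.
- **Can and bottles:** in the final top and scene pictures the can and both bottles stand upright where they began. I judged this by eye and did not measure it.
- **Robot:** the arm is well clear of everything, and the wrist force read about 0 N.

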